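Slide a flange plate off its stand and load it on the tacking fixture

ROBOT

A 7-joint arm with a two-finger parallel gripper is mounted at the origin on the work surface. World frame = base frame: x ahead of the robot, y to its left, z up, the work surface at z = 0. Lengths are in mm, angles in rad, forces in N, time in s.
With the tool pointing down it reaches from about 400 to 925 mm from the base axis. Payload 4.1 kg.
Tool frame: the origin (TCP) lies at the very end of the fingers, on their centre line; the grasp point (between the pads) lies 19 mm behind it; z points along the fingers, y is the direction in which the jaws open and shut (so a half turn about z gives the same grasp; the last joint's range is limited). The gripper opens to 85 mm and grips with 20 to 120 N. Pads are 22 mm wide; open, the fingers measure 114 mm over their backs; the gripper's body (76 mm by 85 mm) begins 54 mm behind the grasp point. The pads swing forward as they close: fully open they stand 13 mm farther back than shut.
Start: joints at [1.208, 0.398, 0.045, 1.537, -0.019, 1.207, -0.051], TCP at [169.524, -627.539, 231.347] pointing down, gripper open.
Joint ranges: [-2.82, 2.82], [-0.49, 2.23], [-1.37, 1.46], [0, 2.46], [-1.36, 4.5], [0.23, 2], [-2.94, 2.94]. Speed limits (rad/s): [2.57, 2.57, 3.14, 3.14, 3.14, 3.14, 3.14].

INTERFACE

Orientations are given as a 3x3 rotation matrix whose columns are the frame's x, y, z axes.
In Python, from plant import robot, hand, inverse_kinematics, cams gives the robot as it stands. Calls block until the motion is done:
- robot.reach(position, orientation): joint-space move of the TCP to a pose.
- robot.move_linear(position, rotation=None, v=150): straight line of the TCP; rotation=None keeps the orientation; v is the mean speed in mm/s.
- robot.move_joints(angles): joint-space move.
- hand.set_gripper(opening, grasp_force=None): finger opening in mm; grasp_force is the grip in N (None keeps the last); returns when the fingers have stopped.
- robot.hold(seconds).
- inverse_kinematics(position, orientation): joint angles nearest the present ones, or None.
- cams.grab_frame(name): name is "scene" or "top"; returns the picture (420x560x3 uint8, red, green, blue); there is no depth.
- cams.camera_info(name): a dict with "camera_matrix" (3x3 intrinsics, pixels), "dist" ([k1, k2, p1, p2, k3] as OpenCV has them; the pictures are not rectified), "origin" and "orientation" of the camera in the world. Camera axes: x right, y down, z forward; pixel columns grow to the right and rows downward; lengths in mm; the calibration is good to about 2 mm. A picture is of the moment at which its call begins. camera_info takes no time and is no camera call.
A pose or a line that the arm cannot do raises robot.PlanningError and nothing moves.
- robot.sign_off(): hands the job in, once; it reports no verdict.
Readings, each from a call of its own:
- robot.read_t(): time.
- robot.read_joints(): joint angles.
- robot.read_qd(): joint speeds.
- robot.read_joint_torque(): joint torques, N m.
- robot.read_tcp_pos(): TCP position.
- robot.read_tool_rot(): TCP orientation.
- robot.read_ft_force(): force on the tool from outside, world axes, zero at the start.
- robot.read_torque(): the same for the moment, N m.
- robot.read_opening(): finger opening in mm.
Only numpy, scipy, OpenCV 4.12 (cv2) and the standard library are available. Lean on these libraries where they do the work, as an engineer would, in place of code of your own. Each camera call takes 0.05 s, during which the arm holds its last target.

TASK

Slide the loose steel flange plate along the green leaning stand until it sticks out at least 30 mm past the open end while still resting on the stand, then grip the part that sticks out and lift the plate away without dropping it. Load it on the blue tacking fixture, leaning flat against its face, lower edge down on the ledge and side edge against the orange stop, and let go. Leave everything else where it is.

Things in the scene. Friction and masses are not known exactly. Their poses are not given: they have to be found in the camera images.
- plate: Loose steel flange plate, 120 mm wide, 100 mm up the slope, 6 mm thick, 0.4 kg. It leans 30 deg from vertical, top towards the robot. Origin: middle of its lower rear edge. Its frame is not tilted: while leaning, z is up, y along the lower edge to the robot's left, x level out of the front. In it the sheet rises along (-0.5,0,0.866); its thickness runs from the rear along (0.866,0,0.5).
- plate_hole (a point): Centre of the 60 mm round hole in the middle of the plate, at half thickness.
- plate_left_corner (a point): Lower rear left corner of the plate (the +y end of its lower edge, 60 mm from its origin).
- plate_right_corner (a point): Lower rear right corner of the plate (the -y end of its lower edge, 60 mm from its origin).
- stand: Fixed green stand holding the plate at the start. Origin on the bench below it; z up, y along it, x away from the robot. Its 5 mm back sheet, y -150 to +120 mm, leans 30 deg from vertical, top towards the robot; its front face meets the ledge at x 40, z 90 mm and rises 105 mm along (-0.5,0,0.866), 5 mm higher than the plate. The ledge stands out 16 mm. Base 6 mm thick, legs below and behind.
- stand_open_end (a point): Open (+y) end of the stand's ledge line: nothing stands beyond or behind it. The plate starts with its left end 20 to 80 mm inside this end, slides with a few newtons, and tips off if pushed out much over 55 mm.
- stand_cheek (a point): Foot of the low cheek that closes the stand's other (-y) end, on the ledge line at y -145 mm: 5 mm thick, 20 mm out from the face, 80 mm up the slope.
- fixture: Fixed blue tacking fixture; its aluminium face, 136 mm wide, leans 30 deg from vertical, top towards the robot, and rises 60 mm up the slope. Origin on the bench below it; z up, y along the ledge, x away from the robot. Face and ledge meet at x 30, z 85 mm; the ledge stands out 18 mm. A loaded plate has its origin at (30, 0, 85) mm and reaches 40 mm above the face's top.
- fixture_corner (a point): Where face, ledge and the orange side stop meet, at y -60 mm: the loaded plate's lower rear right corner belongs here. The stop stands at the -y end, 8 mm thick, 18 mm out from the face, 50 mm up the slope.
- bar_a: Loose standing round steel bar offcut, 40 mm diameter, 70 mm tall, origin under its centre. Leave alone.
- bar_b: Loose standing round steel bar offcut, 50 mm diameter, 45 mm tall, origin under its centre. Leave alone.
- wrench: Loose flat wrench lying on the bench near the robot. Leave alone.
- bottle: Loose white bottle, 60 mm diameter, 140 mm tall, origin under its centre. Leave alone.
Mind the look-alikes: they are no part of the job. What is shaped like the fixture but turquoise or white is not meant.

How it is judged (in metres and radians):
On the way, in this order (a step that is already met when the one before it is completed fails the run):
1. the plate sticks out 28 mm or more past the open end of the stand, still resting on it (y of plate_left_corner in the frame of stand above 0.148 m and distance between plate_left_corner and stand_open_end below 0.065 m and angle between plate's own z axis and vertical below 0.1 rad and contact force between plate and stand above 0.5 N), for 0.2 s.
2. the plate is held in the fingers by its left half, the part that stuck out, lifted clear of the stand (contact force between plate and the fingers above 2 N and contact force between plate and stand below 0.05 N and distance between plate_left_corner and stand_open_end above 0.07 m and y of the grasp point in the frame of plate above 0 m), for 0.2 s.
At the end, for the whole second after the job is handed in: The plate rests released and still on the fixture, its lower rear right corner within 9 mm of the fixture's corner and within 7 mm of the side stop, flat against the face and along the ledge within 0.08 rad (distance between plate_right_corner and fixture_corner below 0.009 m and y of plate_right_corner in the frame of fixture below -0.053 m and angle between plate's own z axis and vertical below 0.08 rad and angle between the y axis of plate and the y axis of fixture, either way round below 0.08 rad and contact force between plate and fixture above 0.5 N and contact force between plate and the fingers below 0.05 N and linear speed of plate below 0.02 m/s); the robot touches nothing.
It fails at once if the plate falls or is flung: it moves faster than 0.4 m/s with nothing of the robot touching it (linear speed of plate above 0.4 m/s and contact force between plate and the arm below 0.01 N and contact force between plate and the fingers below 0.01 N).
It fails at once if the plate ends up down on the bench (height (world z) of plate below 0.03 m).
It fails at once if a bystander is moved more than 20 mm (distance of any of bar_a, bar_b, wrench, bottle from where it was at the start of the episode above 0.02 m).
It also fails if it takes over 58 s, if anything falls off the work surface, if the arm or the gripper's body presses on something with over 40 N, if the wrist force passes 120 N, or if a joint passes its speed limit or range.

## Working session

There is one attempt and no reset: what is moved stays moved. The work goes in short steps, each a Python script; the robot and the scene stay as the last script left them, time stands still between calls to the robot, and variables do not carry over. Pictures are saved under pics/ and viewed, and the job is handed in when it is done.

```bash
ls; mkdir -p pics
python3 - <<'E'
from plant import robot, hand, cams
import cv2
for n in("scene","top"):
    im=cams.grab_frame(n); cv2.imwrite(f"pics/{n}0.png",cv2.cvtColor(im,cv2.COLOR_RGB2BGR)); print(n,cams.camera_info(n))
print(robot.read_t(),robot.read_tcp_pos(),robot.read_tool_rot(),robot.read_opening())
E
```

```text
pics
scene {'camera_matrix': array([[544.82981774,   0.        , 283.39244325],
       [  0.        , 544.82981774, 199.82328801],
       [  0.        ,   0.        ,   1.        ]]), 'dist': array([-0.18415051,  0.        ,  0.        ,  0.        ,  0.        ]), 'origin': array([1165.55326518, -392.36788078, 1235.19697399]), 'orientation': array([[ 0.58612944,  0.68727967, -0.42906751],
       [ 0.81017758, -0.49191708,  0.3187944 ],
       [ 0.00803527, -0.53447567, -0.84514567]])}
top {'camera_matrix': array([[425.86768885,   0.        , 274.64936346],
       [  0.        , 425.86768885, 212.47793337],
       [  0.        ,   0.        ,   1.        ]]), 'dist': array([-0.04308619,  0.        ,  0.        ,  0.        ,  0.        ]), 'origin': array([ 452.01645764,   62.23409819, 1304.84431246]), 'orientation': array([[ 0.02299536, -0.99300845,  0.11578183],
       [-0.99964493, -0.02439802, -0.01071187],
       [ 0.01346182, -0.11549439, -0.99321691]])}
0.1 [ 169.35350473 -626.97698298  230.38047212] [[ 9.65384839e-01  2.60829043e-01 -5.68782628e-04]
 [ 2.60829633e-01 -9.65383480e-01  1.62467200e-03]
 [-1.25331710e-04 -1.71678908e-03 -9.99998518e-01]] 85.19288160006306
```

View pics/scene0.png

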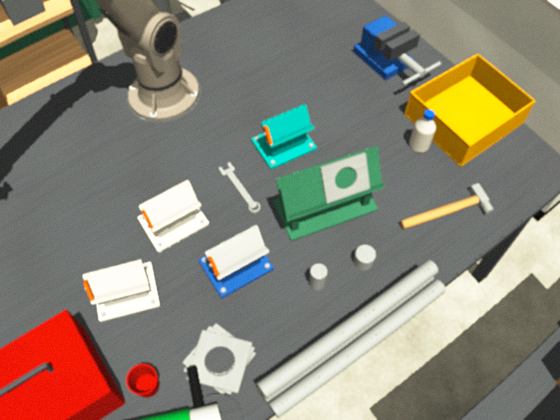

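View pics/top0.png

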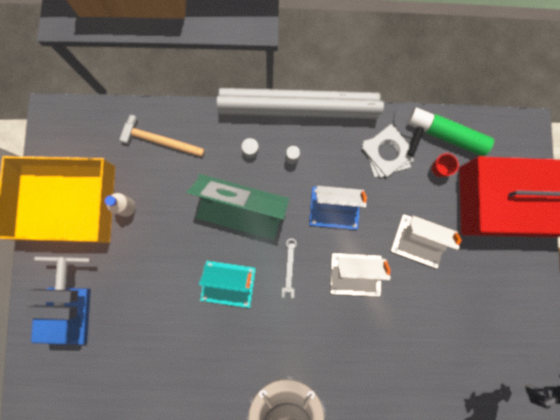

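Run:
```python
import cv2
a=cv2.imread("pics/scene0.png");b=cv2.imread("pics/top0.png")
def c(im,x,y,w,h,n,k=5):
    cv2.imwrite(n,cv2.resize(im[y:y+h,x:x+w],None,fx=k,fy=k,interpolation=cv2.INTER_CUBIC))
c(a,265,140,130,105,"pics/s_stand.png",6)
c(a,190,215,100,90,"pics/s_fix.png",6)
c(b,180,165,120,85,"pics/t_stand.png",6)
c(b,300,170,80,70,"pics/t_fix.png",8)
```

```text
(no output)
```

View pics/s_stand.png

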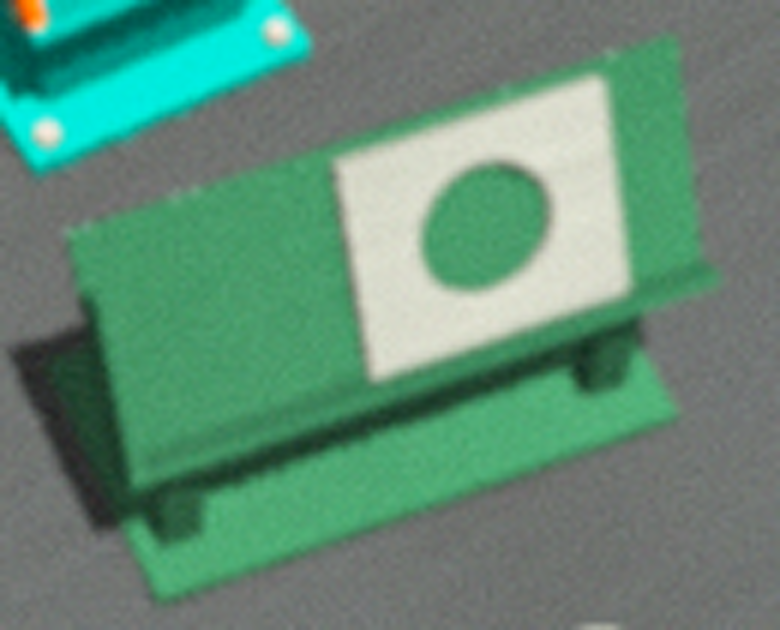

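View pics/s_fix.png

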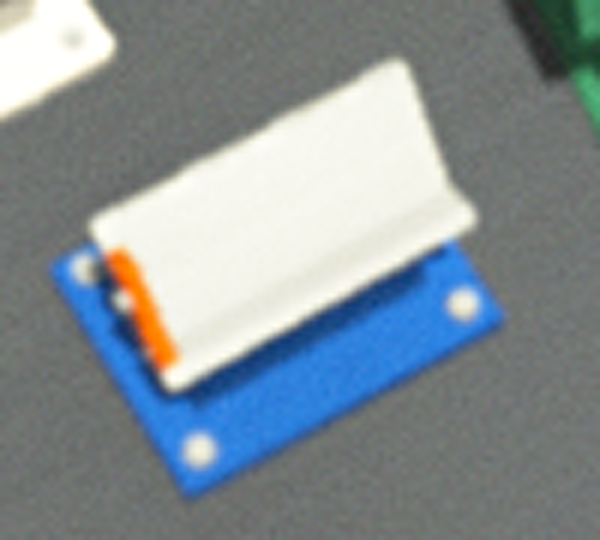

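View pics/t_stand.png

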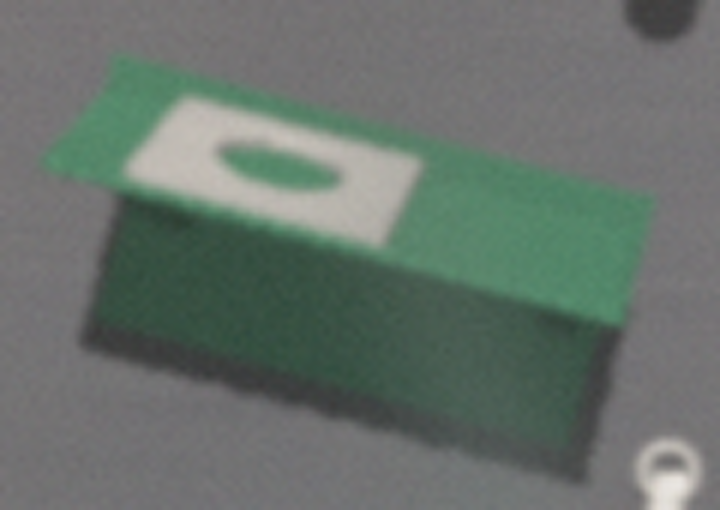

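View pics/t_fix.png

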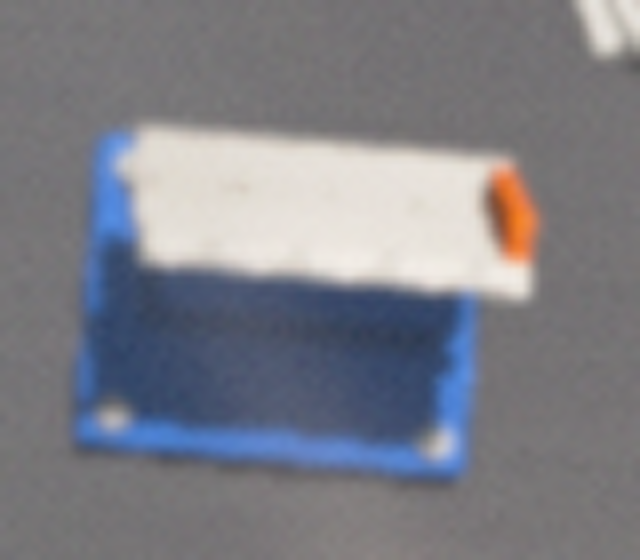

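```bash
cat > vis.py <<'E'
import numpy as np, cv2
from scipy.optimize import least_squares
from plant import cams
U=np.array([-.5,0,.866025]);N=np.array([.866025,0,.5]);Y=np.array([0,1.,0])
CI={n:cams.camera_info(n) for n in("scene","top")}
def proj(n,P):
    c=CI[n];R=np.array(c["orientation"]).T;t=-R@c["origin"]
    return cv2.projectPoints(np.atleast_2d(P).astype(float),cv2.Rodrigues(R)[0],t,c["camera_matrix"],np.array(c["dist"]))[0].reshape(-1,2)
def W(p,L):  # p=x,y,yaw
    c,s=np.cos(p[2]),np.sin(p[2]);L=np.atleast_2d(L)
    return np.c_[p[0]+c*L[:,0]-s*L[:,1],p[1]+s*L[:,0]+c*L[:,1],L[:,2]]
def SP(f,y,s,n): return np.array(f)+y*Y+s*U+n*N
def pix(org,k,u,v): return [(u+.5)/k-.5+org[0],(v+.5)/k-.5+org[1]]
def fit(obs,p0,extra=0):
    # obs: (cam, fn(params)->local pt, pixel)
    f=lambda q:np.concatenate([(proj(c,W(q,g(q)))[0]-px) for c,g,px in obs])
    r=least_squares(f,p0,loss='soft_l1');return r.x,f(r.x).reshape(-1,2)
E
cat > fit1.py <<'E'
from vis import *
np.set_printoptions(precision=2,suppress=True)
F=(40,0,90)
so=(265,140);to=(180,165)
def o(c,y,s,n,u,v):
    return (c,lambda q:SP(F,y,s,n),pix(so if c=="scene" else to,6,u,v))
st=[o("scene",120,105,0,678,36),o("scene",-150,105,0,68,232),o("scene",120,0,16,718,275),o("scene",-150,0,16,135,487),
o("top",120,105,-5,42,168),o("top",-150,105,-5,617,325),o("top",120,0,16,118,57),o("top",-150,0,16,655,197)]
ps,r=fit(st,[450,100,0.]);print("stand",ps,"\n",r)
def pl(c,y,s,n,u,v):
    return (c,lambda q:SP(F,q[3]-60+y,s,n),pix(so if c=="scene" else to,6,u,v))
pp=[pl("scene",60,100,6,607,72),pl("scene",60,0,6,632,292),pl("scene",-60,0,6,372,382),pl("scene",-60,100,6,335,158),
pl("top",60,100,6,125,180),pl("top",-60,100,6,382,247),pl("top",60,0,6,180,97),pl("top",-60,0,6,422,160)]
pj,r2=fit(st+pp,list(ps)+[60.]);print("joint",pj,"\n",r2)
G=(30,0,85);fo=(190,215);ft=(300,170)
def g(c,y,s,n,u,v):
    return (c,lambda q:SP(G,y,s,n),pix(fo,6,u,v) if c=="scene" else pix(ft,8,u,v))
fx=[g("scene",68,60,0,400,62),g("scene",-68,60,0,92,222),g("scene",68,0,18,477,215),g("scene",-68,0,18,172,388),
g("top",68,60,0,145,265),g("top",-68,60,0,530,298),g("top",68,0,18,140,125),g("top",-68,0,18,512,158)]
pf,r3=fit(fx,[450,-150,0.]);print("fix",pf,"\n",r3)
np.savez("poses.npz",st=pj,fx=pf)
for n in("scene","top"):
    im=cv2.imread(f"pics/{n}0.png");k=4
    im=cv2.resize(im,None,fx=k,fy=k,interpolation=cv2.INTER_CUBIC)
    def poly(p,L,col):
        q=(proj(n,W(p,L))+.5)*k-.5
        cv2.polylines(im,[np.round(q*16).astype(int)],True,col,1,cv2.LINE_AA,4)
    def rect(p,f,y0,y1,s0,s1,n0,n1,col):
        poly(p,[SP(f,y0,s0,n0),SP(f,y1,s0,n0),SP(f,y1,s1,n1),SP(f,y0,s1,n1)],col)
    R=(0,0,255);M=(255,0,255)
    rect(pj,F,-150,120,0,105,0,0,R);rect(pj,F,-150,120,0,0,0,16,R)
    rect(pj,F,-150,-145,0,80,20,20,R)
    e=pj[3];rect(pj,F,e-120,e,0,100,6,6,M)
    rect(pf,G,-68,68,0,60,0,0,R);rect(pf,G,-68,68,0,0,0,18,R);rect(pf,G,-68,-60,0,50,18,18,M)
    y0,y1,x0,x1=(140,305,190,390) if n=="scene" else (165,250,180,380)
    cv2.imwrite(f"pics/ov_{n}.png",im[y0*k:y1*k-60*(n=="scene"),x0*k:x1*k])
E
python3 fit1.py
```

```text
stand [620.23 167.71   6.04] 
 [[-0.16 -0.22]
 [-0.18  0.53]
 [ 0.3  -0.6 ]
 [-1.04 -1.48]
 [-0.5  -0.47]
 [ 1.16 -0.44]
 [-0.84 -0.8 ]
 [ 0.2   0.07]]
joint [619.08 168.22   6.04  82.92] 
 [[-0.34 -0.65]
 [-0.27  0.15]
 [ 0.15 -1.05]
 [-1.1  -1.88]
 [-0.72 -0.  ]
 [ 0.98 -0.07]
 [-1.06 -0.38]
 [ 0.01  0.4 ]
 [-0.45  0.36]
 [-0.25 -0.91]
 [ 0.18 -0.9 ]
 [ 0.32  0.76]
 [-0.07 -2.8 ]
 [ 0.37 -2.4 ]
 [ 0.37 -0.57]
 [ 0.11 -0.4 ]]
fix [ 624.44 -136.24   -0.06] 
 [[ 0.82  0.19]
 [ 0.48  1.25]
 [-1.44 -1.96]
 [-1.28 -2.83]
 [-0.21 -3.66]
 [ 0.29 -3.55]
 [-0.12  0.47]
 [ 0.11  0.44]]
```

View pics/ov_scene.png

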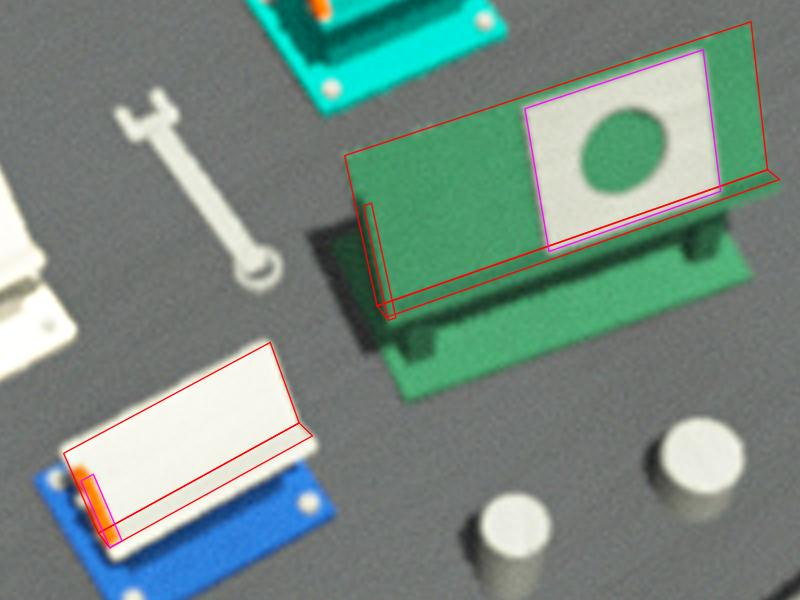

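View pics/ov_top.png

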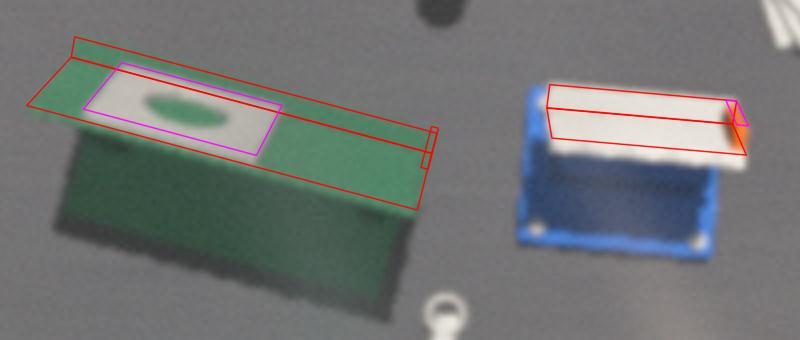

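```bash
python3 - <<'E'
s=open("fit1.py").read()
s=s.replace('def o(c,y,s,n,u,v):\n    return (c,lambda q:SP(F,y,s,n),','def o(c,y,s,n,u,v):\n    return (c,lambda q:SP(F,y,s-(n==16)*q[3],n),')
s=s.replace('[450,100,0.]','[450,100,0.,5]').replace('SP(F,q[3]-60+y','SP(F,q[4]-60+y').replace('list(ps)+[60.]','list(ps)+[60.]').replace("e=pj[3]","e=pj[4]")
s=s.replace('lambda q:SP(G,y,s,n)','lambda q:SP(G,y,s-(n==18)*q[3],n-(c=="top" and s==60)*q[4])').replace('[450,-150,0.]','[450,-150,0.,5,5]')
s=s.replace('n0,n1,col):','n0,n1,col):\n        s1=s1',1)
open("fit2.py","w").write(s)
E
python3 fit2.py
```

```text
stand [619.09 168.41   6.05   4.36] 
 [[-0.29 -0.7 ]
 [-0.19  0.14]
 [ 0.36  0.39]
 [-0.7  -0.39]
 [-0.79  0.01]
 [ 0.92 -0.1 ]
 [-0.71 -0.82]
 [ 0.08 -0.16]]
joint [618.35 168.76   6.05   5.32  82.6 ] 
 [[-0.39 -0.97]
 [-0.24 -0.13]
 [ 0.31  0.44]
 [-0.67 -0.33]
 [-0.94  0.3 ]
 [ 0.79  0.15]
 [-0.77 -0.66]
 [-0.02 -0.04]
 [-0.6   0.08]
 [-0.38 -1.19]
 [ 0.07 -1.16]
 [ 0.2   0.5 ]
 [-0.17 -2.49]
 [ 0.28 -2.12]
 [ 0.26 -0.28]
 [ 0.01 -0.14]]
fix [ 622.48 -136.51   -0.06    9.7     8.64] 
 [[ 0.21 -0.4 ]
 [-0.04  0.73]
 [-0.87  0.59]
 [-0.37 -0.22]
 [-0.49 -0.02]
 [-0.12 -0.05]
 [-0.29  0.07]
 [-0.37 -0.11]]
```

View pics/ov_scene.png

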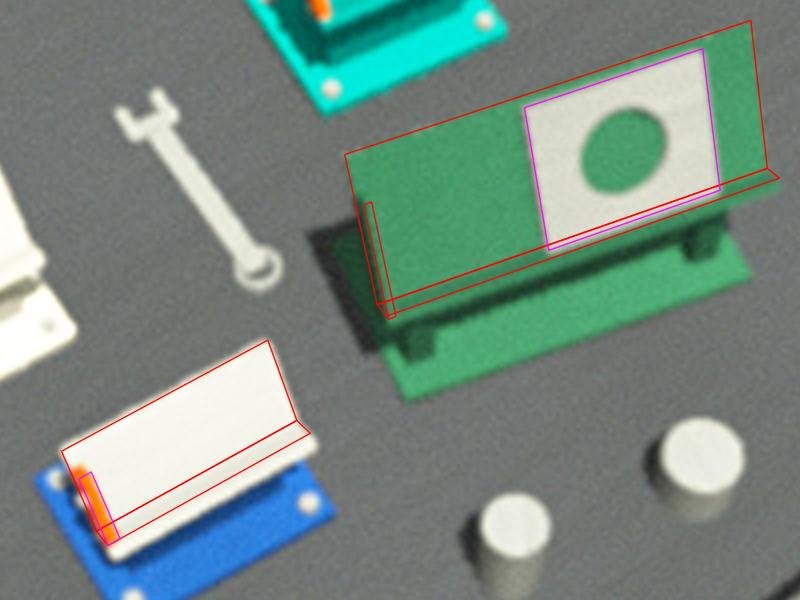

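View pics/ov_top.png

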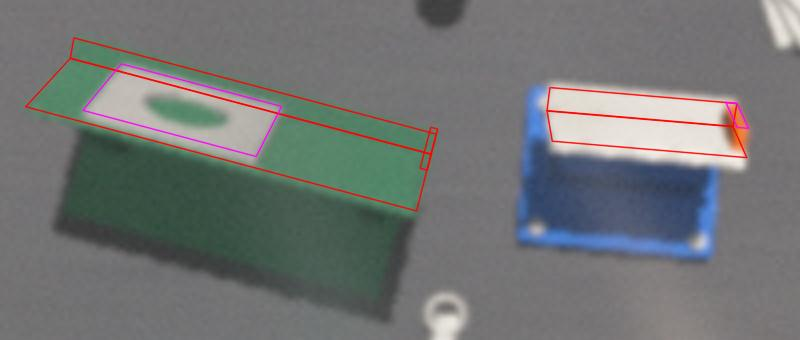

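```bash
sed -e 's/o("scene",\(-\?[0-9]*\),105,0,/o("scene",\1,105,-5,/g; s/pl("\(scene\|top\)",\(-\?60\),100,6,/pl("\1",\2,100,0,/g; s/(c=="top" and s==60)/(s==60)/' fit2.py > fit3.py; python3 fit3.py
```

```text
stand [620.1  168.37   6.04   3.31] 
 [[-0.99 -1.08]
 [-0.63 -0.38]
 [ 0.58  0.32]
 [-0.55 -0.46]
 [-0.76 -0.37]
 [ 0.94 -0.47]
 [-0.78 -1.06]
 [ 0.07 -0.36]]
joint [619.75 168.54   6.04   3.76  82.57] 
 [[-1.02 -1.19]
 [-0.67 -0.54]
 [ 0.55  0.37]
 [-0.57 -0.46]
 [-0.83 -0.27]
 [ 0.86 -0.31]
 [-0.79 -1.01]
 [ 0.02 -0.27]
 [-1.41 -0.3 ]
 [-0.1  -0.74]
 [ 0.31 -0.73]
 [-0.51  0.02]
 [-0.41 -1.  ]
 [-0.07 -0.61]
 [ 0.4  -0.78]
 [ 0.13 -0.6 ]]
fix [ 625.69 -136.36   -0.06    5.68    9.92] 
 [[-0.76 -1.09]
 [-0.79 -0.18]
 [-0.51  0.28]
 [-0.18 -0.52]
 [-0.59 -0.77]
 [-0.25 -0.74]
 [-0.21 -0.59]
 [-0.18 -0.69]]
```

View pics/ov_scene.png

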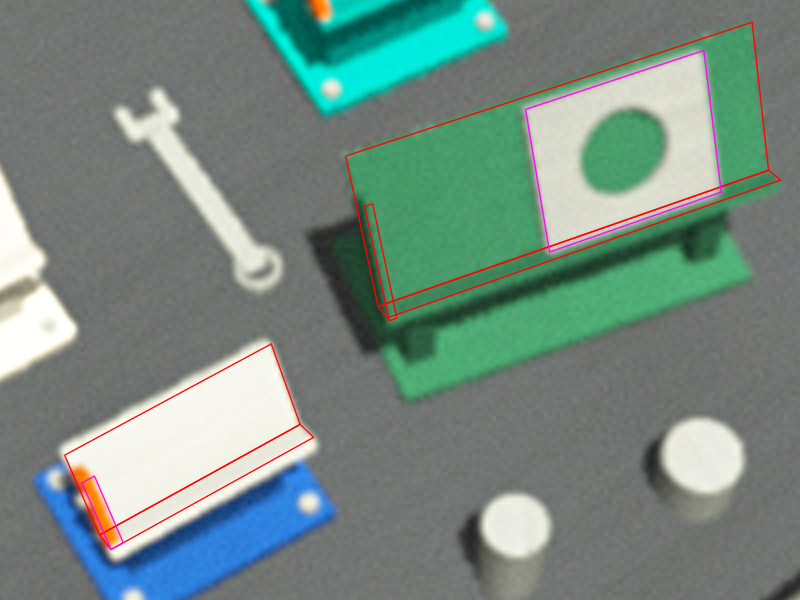

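View pics/ov_top.png

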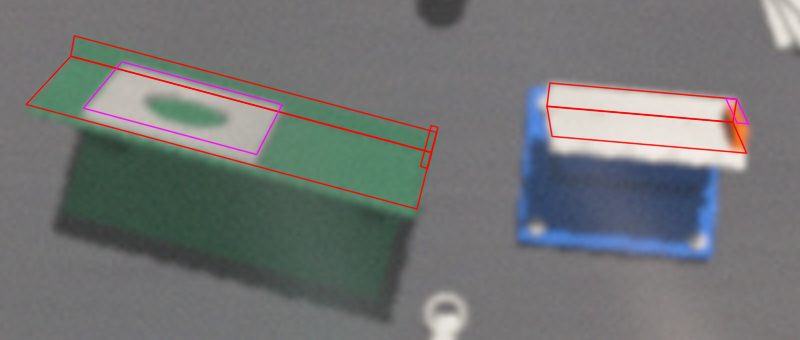

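```bash
cat > hlp.py <<'E'
from vis import *
from plant import robot, hand, inverse_kinematics, cams
P=np.load("poses.npz");ST=P["st"];FX=P["fx"]
F=(40,0,90);G=(30,0,85)
def Rz(a): return np.array([[np.cos(a),-np.sin(a),0],[np.sin(a),np.cos(a),0],[0,0,1]])
def wp(p,f,y,s,n): return W(p,SP(f,y,s,n))[0]
def cols(*v): return np.array(v).T
def RV(p,sg=1): # vertical, jaws along local y
    y=Rz(p[2])@Y*sg; z=np.array([0,0,-1.]);return cols(np.cross(y,z),y,z)
def RS(p,sg=1): # fingers down the slope, jaws along n
    z=-Rz(p[2])@U;y=Rz(p[2])@N*sg;return cols(np.cross(y,z),y,z)
def snap(tag):
    for n in("scene","top"):
        cv2.imwrite(f"pics/{n}_{tag}.png",cv2.cvtColor(cams.grab_frame(n),cv2.COLOR_RGB2BGR))
E
python3 - <<'E'
from hlp import *
np.set_printoptions(precision=2,suppress=True)
print(robot.read_joints(), robot.read_ft_force())
for sg in(1,-1):
    print("push",inverse_kinematics(wp(ST,F,-72,25,20),RV(ST,sg)),inverse_kinematics(wp(ST,F,30,25,20)+[0,0,150],RV(ST,sg)))
    print("grip",inverse_kinematics(wp(ST,F,137,66,3),RS(ST,sg)),inverse_kinematics(wp(ST,F,137,166,3),RS(ST,sg)))
    print("place",inverse_kinematics(wp(FX,G,42,66,3),RS(FX,sg)),inverse_kinematics(wp(FX,G,42,66,3)+[0,0,150],RS(FX,sg)))
print(wp(ST,F,120,0,0),wp(FX,G,-60,0,0),ST,FX)
E
```

```text
[ 1.21  0.4   0.05  1.54 -0.02  1.21 -0.05] [-0.13 -0.57 -0.77]
push [ 0.35  0.61 -0.78  1.63  0.47  1.1   0.77] [ 0.27  0.62 -0.99  1.34  0.51  1.45  0.64]
grip [-0.24  0.49 -0.56  1.77  0.96  0.86 -1.57] [-0.13  0.37 -0.76  1.77  0.87  1.01 -1.51]
place [ 0.66  0.28 -0.65  2.09  0.51  0.34 -0.43] [ 0.7   0.08 -0.64  1.92  0.07  0.64 -0.03]
push [ 0.24  0.56 -0.61  1.63  0.36  1.07 -2.29] [ 0.18  0.56 -0.81  1.34  0.4   1.41 -2.43]
grip [ 0.14  0.71 -1.16  1.76  1.29  1.17  1.43] [ 0.12  0.51 -1.15  1.76  1.07  1.18  1.52]
place [-0.89  0.57  1.27  2.12 -1.28  0.63 -2.01] [-1.1   0.15  1.32  1.95 -0.33  0.65 -2.82]
[686.99 275.68  90.  ] [ 651.98 -198.08   85.  ] [619.75 168.54   6.04   3.76  82.57] [ 625.69 -136.36   -0.06    5.68    9.92]
```

Run:
```python
from hlp import *
np.set_printoptions(precision=2,suppress=True)
R=RV(ST)
a=wp(ST,F,-72,25,0)+ST[2]*0
ex=Rz(ST[2])@[1,0,0]
pre=a+ex*(11+12)
robot.reach(pre+[0,0,230],R); print(robot.read_t(),robot.read_tcp_pos(),robot.read_joints())
hand.set_gripper(0); print(robot.read_t(),robot.read_opening())
robot.move_linear(pre,R,v=200); robot.hold(.1)
f0=robot.read_ft_force();print(robot.read_t(),pre,robot.read_tcp_pos(),f0)
```

```text
3.15 [652.    85.27 341.34] [ 0.35  0.45 -0.81  1.33  0.32  1.49  0.89]
3.9167 -0.20781609426039732
5.3167 [651.8   86.64 111.65] [652.75  86.94 113.15] [-0.1   0.25  1.19]
```

Now probe the sheet with the closed fingertips.

Run:
```python
from hlp import *
np.set_printoptions(precision=2,suppress=True)
ex=Rz(ST[2])@[1,0,0]
p=robot.read_tcp_pos();a=wp(ST,F,-72,25,0);pre=a+ex*23
f0=robot.read_ft_force()
for d in range(4,22):
    robot.move_linear(pre-ex*d,v=30)
    f=(robot.read_ft_force()-f0)@ex
    print(d,round(f,2),end=" ")
    if abs(f)>4: break
print(robot.read_t(),(robot.read_tcp_pos()-a)@ex)
```

```text
4 -0.46 5 -0.19 6 0.3 7 0.13 8 -0.15 9 0.0 10 0.7 11 0.62 12 -0.0 13 0.39 14 -0.04 15 2.51 16 4.23 8.6 8.279735795448609
```

Run:
```python
from hlp import *
np.set_printoptions(precision=2,suppress=True)
ex=Rz(ST[2])@[1,0,0];ey=Rz(ST[2])@Y
a=wp(ST,F,-72,25,0);b=a+ex*(23-13)
robot.move_linear(b,v=30);f0=robot.read_ft_force();print(f0)
for d in [15,20,25,30,40,50,60,70,76,82]:
    robot.move_linear(b+ey*d,v=40)
    f=robot.read_ft_force()-f0
    print(d,f@ex,f@ey,f[2])
print(robot.read_t())
snap("push1")
im=np.hstack([cv2.resize(cv2.imread("pics/scene_push1.png")[130:260,250:410],None,fx=2.5,fy=2.5,interpolation=2),cv2.resize(cv2.imread("pics/top_push1.png")[140:270,170:330],None,fx=2.5,fy=2.5,interpolation=2)])
cv2.imwrite("pics/push1.png",im)
```

```text
[ 0.1  -0.17  0.25]
15 0.4746697239304044 -0.5311316038535618 -0.4287087716807193
20 -0.8632731944092429 -0.6295672485726406 0.2943642184369293
25 -0.09447689097026235 1.207834691135156 0.0473484424841204
30 -0.11324154960013352 -3.312086256823842 0.07491040925009174
40 0.23954475536527423 -1.6461808542418928 -1.1493360725993094
50 1.0451117532348113 -1.3522249555536534 -0.7012445535010915
60 0.4988834693378837 -0.8081812409266705 -0.16342045967319685
70 0.797390629562221 -1.3372046343714457 -0.6658243735316971
76 1.907306830042329 -2.5935812564237546 -0.011692546337595922
82 1.0795286723293025 -3.9762760492417066 -0.40829652328244515
12.4
```

View pics/push1.png

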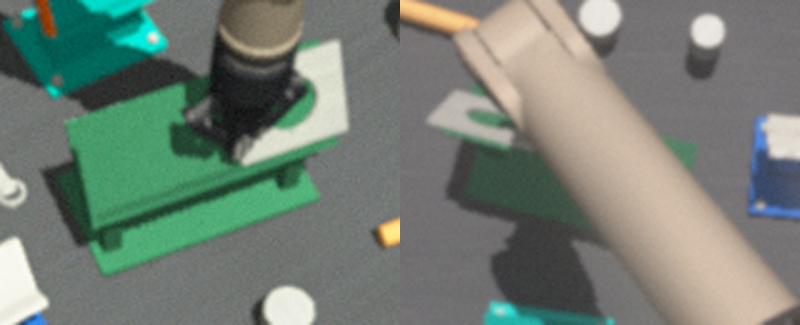

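Run:
```python
import cv2,numpy as np
a=cv2.resize(cv2.imread("pics/scene_push1.png")[135:200,345:400],None,fx=7,fy=7,interpolation=2)
b=cv2.resize(cv2.imread("pics/top_push1.png")[165:230,175:230],None,fx=7,fy=7,interpolation=2)
cv2.imwrite("pics/p1c.png",np.hstack([a,b]))
```

```text
(no output)
```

View pics/p1c.png

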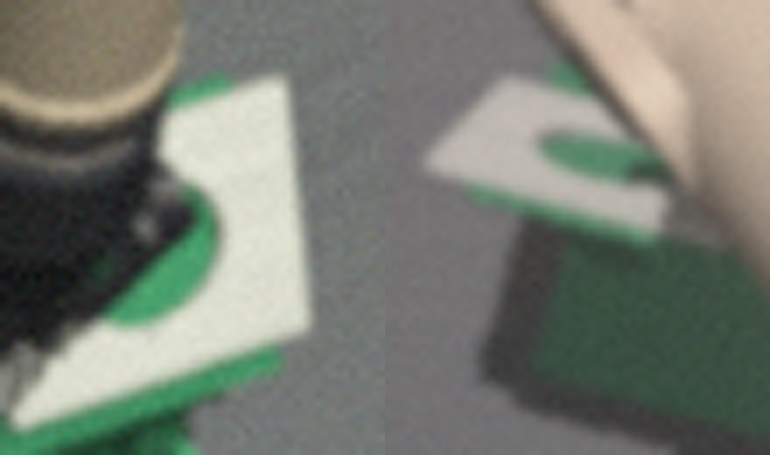

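Run:
```python
from hlp import *
np.set_printoptions(precision=2,suppress=True)
so=(345,135);to=(175,165)
obs=[("scene",100,0,288,75,so),("scene",0,6,311,325,so),("top",100,0,37,163,to),("top",0,6,125,75,to)]
for dx in(0,-2.5):
  p=ST[:3]+[dx,0,0]
  for c,s,n,u,v,o in obs:
    px=pix(o,7,u,v);ys=np.linspace(80,200,241)
    d=[np.hypot(*(proj(c,W(p,SP(F,y,s,n)))[0]-px)) for y in ys];print(dx,c,s,ys[np.argmin(d)],min(d))
# stand end in same crops
for c,s,n,u,v,o in [("scene",105,-5,232,76,so),("scene",-4,16,281,352,so)]:
    px=pix(o,7,u,v);ys=np.linspace(80,200,241)
    d=[np.hypot(*(proj(c,W(ST,SP(F,y,s,n)))[0]-px)) for y in ys];print("st",c,s,ys[np.argmin(d)],min(d))
```

```text
0 scene 100 141.5 0.9803293059668552
0 scene 0 138.0 0.197972204319137
0 top 100 139.0 0.32760319172723196
0 top 0 135.5 0.031606071947052894
-2.5 scene 100 143.0 1.8009681900716565
-2.5 scene 0 139.0 1.0324222280247062
-2.5 top 100 139.5 1.224954573578475
-2.5 top 0 136.0 0.842621967076331
st scene 105 122.0 1.3382435329635007
st scene -4 120.5 0.9867637483378027
```

Run:
```python
from hlp import *
ex=Rz(ST[2])@[1,0,0];ey=Rz(ST[2])@Y
a=wp(ST,F,-72,25,0);b=a+ex*(23-13)
for d in [90,99]:
    robot.move_linear(b+ey*d,v=40)
print(robot.read_ft_force());robot.hold(.3)
robot.move_linear(b+ey*85,v=80)
robot.move_linear(b+ey*85+ex*15+[0,0,160],v=200)
snap("push2");print(robot.read_t())
a=cv2.resize(cv2.imread("pics/scene_push2.png")[135:200,345:400],None,fx=7,fy=7,interpolation=2)
b=cv2.resize(cv2.imread("pics/top_push2.png")[165:230,175:230],None,fx=7,fy=7,interpolation=2)
cv2.imwrite("pics/p2c.png",np.hstack([a,b]))
```

```text
[ 0.88014828 -2.91266462  1.22010232]
14.9
```

View pics/p2c.png

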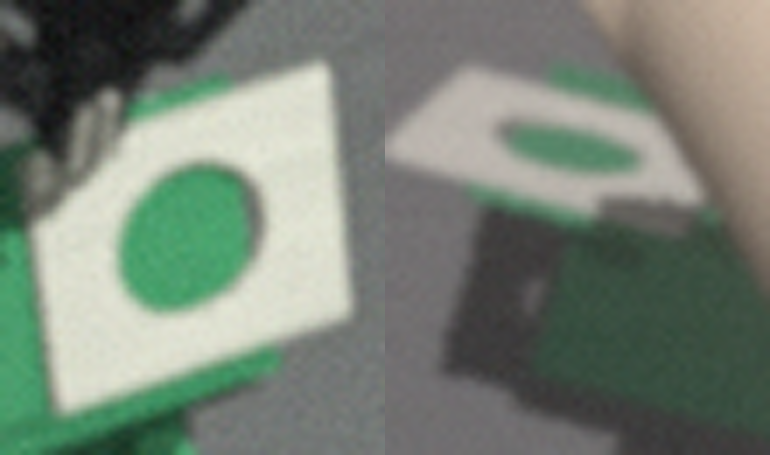

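Run:
```python
from hlp import *
np.set_printoptions(precision=2,suppress=True)
so=(345,135);to=(175,165)
obs=[("scene",100,0,327,62,so,0),("scene",0,6,352,313,so,0),("scene",0,6,62,415,so,120),("top",100,0,2,160,to,0),("top",0,6,83,64,to,0)]
for c,s,n,u,v,o,k in obs:
    px=pix(o,7,u,v);ys=np.linspace(0,200,401)
    d=[np.hypot(*(proj(c,W(ST,SP(F,y,s,n)))[0]-px)) for y in ys];print(c,s,ys[np.argmin(d)]+k,min(d))
g=wp(ST,F,138,66,3)
print(robot.read_tcp_pos(),[inverse_kinematics(q,RS(ST)) for q in (g,g-Rz(ST[2])@U*-60)])
```

```text
scene 100 157.5 0.9521912603849118
scene 0 155.0 0.5188025327215231
scene 0 155.5 0.574213812713016
top 100 152.5 0.5552398799423636
top 0 153.5 0.014066474968225582
[672.95 168.36 269.69] [array([-0.52,  0.44, -0.19,  1.78,  0.77,  0.74, -1.45]), array([-0.45,  0.36, -0.33,  1.78,  0.76,  0.85, -1.44])]
```

Run:
```python
from hlp import *
np.set_printoptions(precision=2,suppress=True)
R=RS(ST);p=ST[:3]+[-1.3,0,0];yg=137
robot.move_linear(robot.read_tcp_pos()+[0,0,60],v=250)
robot.reach(wp(p,F,yg,190,3),R)
hand.set_gripper(50,20)
robot.move_linear(wp(p,F,yg,110,3),R,v=200)
f0=robot.read_ft_force();print(robot.read_t(),f0,robot.read_opening(),robot.read_joints())
robot.move_linear(wp(p,F,yg,66,3),R,v=100)
print(robot.read_t(),robot.read_ft_force()-f0,wp(p,F,yg,66,3),robot.read_tcp_pos())
snap("g1")
im=np.hstack([cv2.resize(cv2.imread("pics/scene_g1.png")[110:230,300:430],None,fx=3,fy=3,interpolation=2),cv2.resize(cv2.imread("pics/top_g1.png")[130:250,140:270],None,fx=3,fy=3,interpolation=2)])
cv2.imwrite("pics/g1.png",im)
```

```text
18.275 [-0.44  0.43 -0.45] 50.03107383027597 [-0.32  0.4  -0.48  1.78  0.84  0.87 -1.5 ]
18.8667 [ 0.15 -0.46  1.27] [660.17 299.39 148.66] [660.12 299.25 148.01]
```

View pics/g1.png

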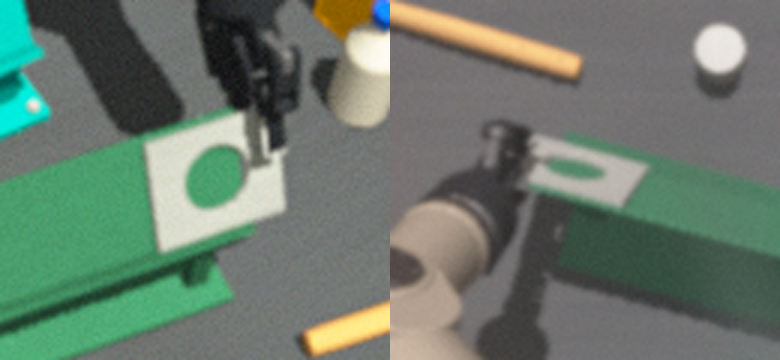

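Run:
```python
from hlp import *
np.set_printoptions(precision=2,suppress=True)
B=Rz(ST[2])@np.array([N,Y,U]).T
f0=robot.read_ft_force()
hand.set_gripper(14);print(robot.read_opening(),(robot.read_ft_force()-f0)@B)
hand.set_gripper(0,20);robot.hold(.2);print(robot.read_opening(),(robot.read_ft_force()-f0)@B,robot.read_t())
```

```text
14.159824089911877 [-0.51  0.06 -0.25]
5.589853825297151 [ 2.64 -0.23 -0.33] 19.8333
```

Run:
```python
from hlp import *
np.set_printoptions(precision=2,suppress=True)
B=Rz(ST[2])@np.array([N,Y,U]).T
hand.set_gripper(0,100);robot.hold(.2);print(robot.read_opening(),robot.read_ft_force()@B)
T0=robot.read_tcp_pos();R0=robot.read_tool_rot();np.savez("grip.npz",T=T0,R=R0)
p=wp(ST[:3]+[-1.3,0,0],F,137,66,3)
robot.move_linear(p+[0,0,15],v=40);print(robot.read_ft_force(),robot.read_opening())
robot.move_linear(p+Rz(ST[2])@[30,0,60],v=100)
robot.move_linear(p+Rz(ST[2])@[30,0,130],v=150)
robot.hold(.3);print(robot.read_ft_force(),robot.read_opening(),robot.read_t())
snap("lift")
im=np.hstack([cv2.resize(cv2.imread("pics/scene_lift.png")[60:230,280:430],None,fx=2.6,fy=2.6,interpolation=2),cv2.resize(cv2.imread("pics/top_lift.png")[100:270,120:270],None,fx=2.6,fy=2.6,interpolation=2)])
cv2.imwrite("pics/lift.png",im)
```

```text
4.395224497699638 [5.05 0.53 2.08]
[-0.07  0.32 -3.77] 4.715819634979261
[ 0.11  0.01 -4.02] 4.572651059476937 22.3833
```

View pics/lift.png

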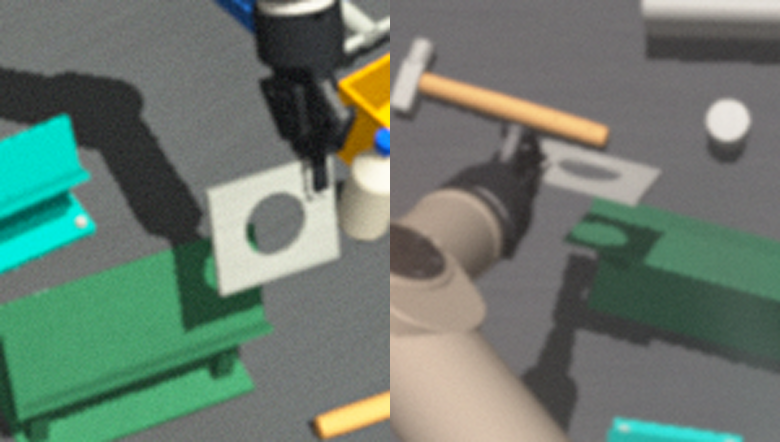

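Run:
```python
from hlp import *
np.set_printoptions(precision=2,suppress=True)
R=RS(FX);p=FX[:3]+[-1.3,0,0]
T=wp(p,G,42+8,66,3)+Rz(p[2])@[12,0,0]
print(T,robot.read_joints())
robot.move_linear(T+[0,0,140],R,v=150)
print(robot.read_t(),robot.read_opening(),robot.read_joints())
robot.move_linear(T+[0,0,25],R,v=120);robot.hold(.2)
print(robot.read_t(),robot.read_opening(),robot.read_ft_force(),robot.read_tcp_pos()-T)
snap("pre")
im=np.hstack([cv2.resize(cv2.imread("pics/scene_pre.png")[190:320,180:310],None,fx=3,fy=3,interpolation=2),cv2.resize(cv2.imread("pics/top_pre.png")[150:280,280:410],None,fx=3,fy=3,interpolation=2)])
cv2.imwrite("pics/pre.png",im)
```

```text
[639.02 -87.16 143.66] [-0.25  0.38 -0.51  1.59  0.73  1.   -1.28]
25.1833 4.894071046686129 [ 0.48  0.1  -0.43  1.92  0.07  0.62 -0.05]
26.4917 4.554774443074892 [ 0.65  0.02 -3.63] [ 0.51 -0.13 25.98]
```

View pics/pre.png

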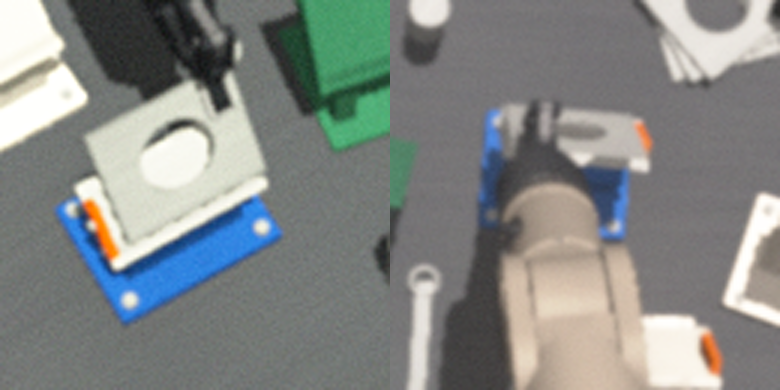

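Run:
```python
from hlp import *
off=Rz(FX[2])@[12,8,0]+[0,0,25]
out=[]
for n,(x0,y0) in(("scene",(195,205)),("top",(310,170))):
    k=6;im=cv2.resize(cv2.imread(f"pics/{n}_pre.png")[y0:y0+75,x0:x0+80],None,fx=k,fy=k,interpolation=2)[:,:400 if 0 else 480]
    def dr(p,f,y0_,y1,s0,s1,nn,col,o=0):
        q=proj(n,W(p,[SP(f,y0_,s0,nn),SP(f,y1,s0,nn),SP(f,y1,s1,nn),SP(f,y0_,s1,nn)])+o)
        q=(q-[x0,y0]+.5)*k-.5
        cv2.polylines(im,[np.round(q*16).astype(int)],True,col,1,cv2.LINE_AA,4)
    dr(FX,G,-60,60,0,100,6,(255,0,255),off);dr(FX,G,-60,60,0,100,0,(0,255,255),off)
    dr(FX,G,-68,68,0,60,0,(0,0,255));dr(FX,G,-68,-60,0,50,18,(0,0,255))
    out.append(im[:,:400])
cv2.imwrite("pics/pre_ov.png",np.hstack(out))
```

```text
(no output)
```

View pics/pre_ov.png

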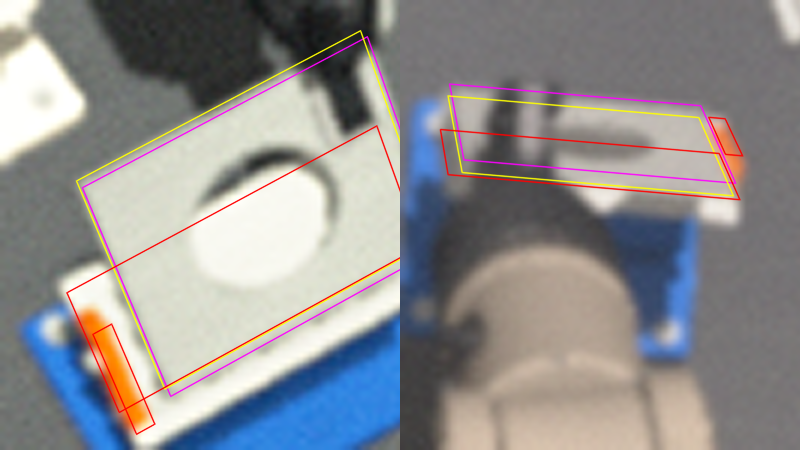

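```bash
cat > pl.py <<'E'
from hlp import *
np.set_printoptions(precision=2,suppress=True)
R=RS(FX);p=FX[:3]+[-1.3,0,0]
B=Rz(p[2])@np.array([N,Y,U]).T
def go(y,s,n,v=40): robot.move_linear(wp(p,G,42+y,66+s,3+n),R,v=v)
def f(k=3):
    return np.mean([robot.read_ft_force()@B for _ in range(k)],0)
E
python3 - <<'E'
from pl import *
go(8,10,5,80);robot.hold(.2);f0=f();print("f0",f0)
n=5
while n>-4:
    n-=.5;go(8,10,n,20);d=f()-f0
    if d[0]>3: break
print("n contact",n,d,robot.read_t(),robot.read_opening())
n+=1.2;go(8,10,n,20);f0=f()
s=10
while s>-5:
    s-=.7;go(8,s,n,25);d=f()-f0
    if d[2]>4: break
print("s contact",s,d,robot.read_t(),robot.read_opening())
E
```

```text
f0 [-2.29  0.48 -4.32]
n contact -1.5 [ 4.01 -1.03 -0.98] 30.425 4.834046447193904
s contact 0.8999999999999999 [-0.59  0.15  5.22] 33.925 4.6624610116871485
```

Run:
```python
from pl import *
n=-.5;s=2.0
go(8,s,n,25);f0=f();y=8
go(4,s,n,30);y=4
while y>-9:
    d=f()-f0
    if d[1]>4: break
    y-=.7;go(y,s,n,25)
print("y contact",y,d,robot.read_t(),robot.read_opening())
snap("pl")
im=np.hstack([cv2.resize(cv2.imread("pics/scene_pl.png")[200:300,190:290],None,fx=4,fy=4,interpolation=2),cv2.resize(cv2.imread("pics/top_pl.png")[160:260,290:390],None,fx=4,fy=4,interpolation=2)])
cv2.imwrite("pics/pl.png",im)
```

```text
y contact -1.6 [ 1.03  5.97 -0.83] 36.4583 4.850885014505898
```

View pics/pl.png

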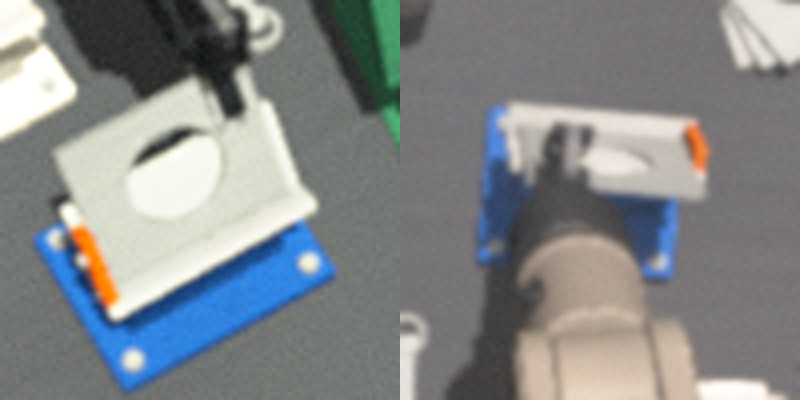

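Run:
```python
from pl import *
go(-1.2,1.2,-.8,20);print(f())
hand.set_gripper(0,20);robot.hold(.1)
hand.set_gripper(12);robot.hold(.3);print(f(),robot.read_t())
hand.set_gripper(35);
go(-1.2,80,-.8,100);robot.hold(.1)
print(robot.read_t(),f())
robot.move_linear(robot.read_tcp_pos()+[-120,0,80],v=250)
robot.move_linear(robot.read_tcp_pos()+[0,200,60],v=300)
snap("end");print(robot.read_t())
im=np.hstack([cv2.resize(cv2.imread("pics/scene_end.png")[200:300,190:290],None,fx=4,fy=4,interpolation=2),cv2.resize(cv2.imread("pics/top_end.png")[160:260,290:390],None,fx=4,fy=4,interpolation=2)])
cv2.imwrite("pics/end.png",im)
```

```text
[ 1.39  5.47 -1.02]
[ 0.58  0.38 -0.11] 37.6667
39.0583 [ 0.73 -0.05 -0.11]
40.7333
```

View pics/end.png

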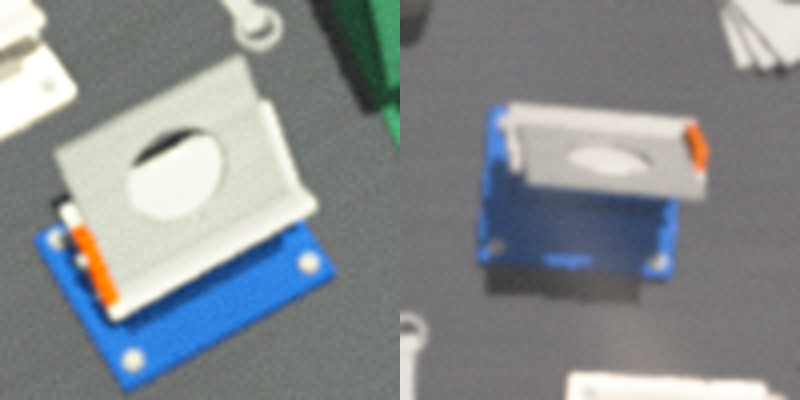

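View pics/scene_end.png

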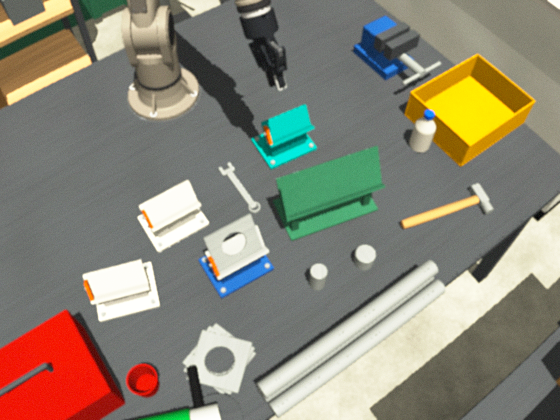

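Run:
```python
from hlp import *
out=[]
for n,(x0,y0) in(("scene",(195,208)),("top",(310,178))):
    k=6;im=cv2.resize(cv2.imread(f"pics/{n}_end.png")[y0:y0+80,x0:x0+66],None,fx=k,fy=k,interpolation=2)
    raw=im.copy()
    def dr(p,f,y0_,y1,s0,s1,nn,col,o=0):
        q=proj(n,W(p,[SP(f,y0_,s0,nn),SP(f,y1,s0,nn),SP(f,y1,s1,nn),SP(f,y0_,s1,nn)])+o)
        q=(q-[x0,y0]+.5)*k-.5
        cv2.polylines(im,[np.round(q*16).astype(int)],True,col,1,cv2.LINE_AA,4)
    dr(FX,G,-60,60,0,100,6,(255,0,255))
    dr(FX,G,-68,68,0,0,18,(0,0,255));dr(FX,G,-68,-60,0,50,18,(0,0,255))
    out.append(im)
cv2.imwrite("pics/end_ov.png",np.hstack(out))
```

```text
(no output)
```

View pics/end_ov.png

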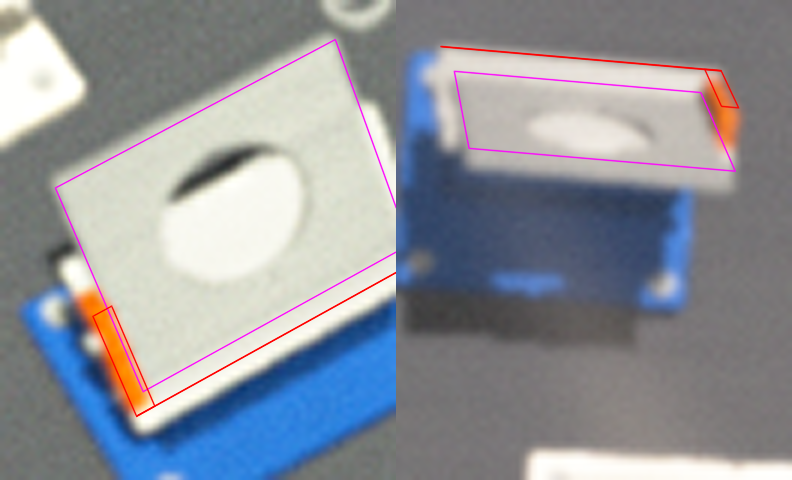

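Run:
```python
from hlp import *
print(robot.read_ft_force(),robot.read_t(),robot.read_opening()); robot.sign_off()
```

```text
[ 0.15106655 -0.64439153  0.31568139] 40.7333 34.8668198361102
the job is handed in; nothing more can be done
```

The plate is on the blue fixture, released, and the job was handed in at about 41 s. `sign_off` reports no verdict.

- **Slide:** I pushed the plate with closed fingertips until it stuck out about 35 mm past the open end of the stand. Estimates from the individual corners ranged from 32 to 37 mm.
- **Grip and lift:** I gripped the part that stuck out, high up and about 18 mm in from its left edge, at 100 N. The lifted weight read about 4 N, and the pictures show the plate clear of the stand.
- **Loading:** I felt for the face, ledge and stop with small force-guarded moves, then opened the fingers and backed away. Contact came within 2 mm of where the pictures put each one.

**Last checks:** The final pictures show the plate flat on the face, down on the ledge and against the orange stop. It lies parallel to my overlay of the expected pose, the wrist force is near zero, and the bars, bottle and wrench look unmoved in the scene view.

**What disagreed:** The overlays sit about 1 px (2–3 mm) off the pictures for the fixture and plate alike. The stand face was also felt about 2.5 mm nearer the robot than the pictures gave. I put this down to camera calibration and relied on the contacts for the final placing. I did not measure the plate's final corner distance or its angles numerically.

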